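# Dock the nozzle carrier under the hold-down leaf spring

## Robot

A 6-joint arm with a two-finger parallel gripper is mounted at the origin on the work surface. World frame = base frame: x ahead of the robot, y to its left, z up, the work surface at z = 0. Lengths are in m, angles in rad, forces in N, time in s.
With the tool pointing down it reaches from about 0.35 to 0.875 m from the base axis. Payload 15.5 kg.
Tool frame: the origin (TCP) lies midway between the tips of the shut fingers; the grasp point (between the pads) lies 19 mm behind it; z points along the fingers, y is the direction in which the jaws open and shut (so a half turn about z gives the same grasp; the last joint's range is limited). The gripper opens to 85 mm and grips with 20 to 120 N. Pads are 22 mm wide; open, the fingers measure 114 mm over their backs; the gripper's body (76 mm by 85 mm) begins 54 mm behind the grasp point. The pads swing forward as they close: fully open they stand 13 mm farther back than shut.
Start: joints at [1.24, 0.494, 1.345, -0, 1.302, -0.096], TCP at [0.146, 0.608, 0.231] pointing down, gripper open.
Joint ranges: [-2.91, 2.91], [-0.82, 2.16], [0.22, 2.67], [-1.22, 4.37], [0.12, 2.79], [-3.08, 3.08]. Speed limits (rad/s): [1.89, 1.89, 2.57, 3.01, 3.01, 3.01].

## Interface

Orientations are given as a 3x3 rotation matrix whose columns are the frame's x, y, z axes.
In Python, from rig import env, snapshot, camera_model gives the robot as it stands. The module is installed in compiled form; this text tells all that it offers.
- The arm moves only by the tool arm_command, never from a script. Its argument "targets" is a list that holds one entry, the list of rows, each a list of 4 numbers: the shift along the tool's x, y, z in units of 40 mm (1.0 is 40 mm), then the turn about the tool's z in rad. In form: [[[x, y, z, spin], ...]]. A call has 1 to 8 rows; each row is the pose to reach, as a shift and turn from the pose measured when the call began, along the tool's axes at that moment; what a row does not reach only later rows make up. A row lasts 1/12 s, in which the tool goes at most 41.7 mm and 7.16 degrees, less where a joint would pass 70% of its speed; a pose out of reach is approached as far as the arm can. A call with a gripper value outside its range is refused whole. "claw" is the opening, from 0 (shut) to 1 (fully open), set as the call begins (left out, the last holds). The fingers move at their own pace and stop on an object; "grip_force" is the grip in N (left out, the last holds). Time passes only in rows, so rows that repeat a pose let the fingers close. It gives the time, the measured TCP pose, the force and the opening at its end, in the units of the state.
- env.state(): the state, without advancing time (a new reading comes with each control period).
- snapshot(name): name is "scene" or "top" or "wrist"; returns (picture, depth): 480x640x3 uint8, red, green, blue; 480x640 float32, m along the optical axis (not along the pixel's ray), 0 where there is no reading.
- camera_model(name): a dict with "fx", "fy", "cx", "cy" (pixels), "rvec" (rotation vector, rad) and "tvec" (3), from world to camera coordinates, as OpenCV has them; the wrist camera has in their place "mount" (4x4, takes a point from camera to tool coordinates, whose origin is the TCP and whose axes are the flange's). Camera axes: x right, y down, z forward; pixel columns grow to the right and rows downward; lengths in m; the calibration is good to about 2 mm. A picture is of the moment at which its call begins: read the wrist's pose just before it. camera_model takes no time and is no camera call.
- env.job_done(): hands the job in, once; it reports no verdict.
The state is a dict: "t": time; "joint_pos": joint angles; "joint_vel": joint speeds; "joint_efforts": joint torques, N m; "tool_pos": TCP position; "tool_rot": TCP orientation; "force": force on the tool from outside, world axes, zero at the start; "moment": the same for the moment, N m; "gripper_width": finger opening in m.
Only numpy, scipy, OpenCV 4.12 (cv2) and the standard library are available. Lean on these libraries where they do the work, as an engineer would, in place of code of your own. Each camera call takes 0.05 s, during which the arm holds its last target. There are 200 camera calls.

## Task

On the injector bench, press the blue nozzle carrier firmly down with the fingertips on its low rear ledge, sinking the sprung deck it sits on, and while keeping it down slide it forward under the yellow bridge bar and the copper leaf spring until its nose is fully home against the red end stop. Then let go and move clear, so that the carrier stays clamped there. Only press and push the carrier, never lift it out of its channel, and leave the other things on the bench where they are.

Things in the scene. Friction and masses are not known exactly. Their poses are not given: they have to be found in the camera images.
- station: Fixed aluminium docking station. Origin: middle of the underside of its 300 x 150 x 12 mm base plate, on the bench; z up, x = slide direction (towards the red end stop). Two steel rails (x -145 to 112 mm, inner faces 67 mm apart, tops at z = 36 mm) form a channel that guides the carrier. The deck is the channel's floor
- bar_edge (a point): Middle of the lower front edge of the rigid yellow bridge bar across the channel, at station x = 55 mm, z = 54 mm. The bar is 14 mm deep along x, 112 mm wide, its top at z = 66 mm (bolt heads to 70), its posts 44 to 56 mm either side of the middle. The carrier's block must pass below it
- leaf_root (a point): Where the copper leaf spring (40 mm wide, 40 mm long) hangs on the back of the bar, station x = 67 mm, z = 62 mm. It slopes down towards the end stop, tip at about x = 101 mm, z = 45 mm, gives way upward, and presses and drags on the carrier with about 5 N
- deck (a joint): Sprung steel floor of the channel, in m: 0 = up (top 32 mm over the bench), grows as pressed straight down, 0.012 = bottomed (top at 20 mm). With the carrier on it about 6 N starts it and 13 N bottoms it; it springs back. Up, the carrier's block strikes the bar; it passes only with the deck over 8 mm down. A docked carrier, let go, rises until it bears on the bar, deck about 8 mm down
- carrier: Loose blue plastic carrier 120 x 64 mm, 0.3 to 0.5 kg, on the deck, its x along the station's x (1.5 mm side play). Origin: middle of its underside. Rear (x -60 to -18 mm): ledge 18 mm high with a white patch. Front (x -18 to 60): block 30 mm high, whose rear face is a 12 mm high shoulder to push on. Friction about 0.25. Home: origin at station x = 52 mm, shoulder at 34 mm
- carrier_ledge (a point): Middle of the top of the carrier's rear ledge (carrier x = -39 mm, 18 mm above its underside): the place to press
- carrier_nose (a point): Middle of the carrier's front face (carrier x = 60 mm, 15 mm above its underside)
- dock_face (a point): Middle of the red end stop's face, at station x = 112 mm, 35 mm above the bench (the stop's top is at 60 mm); the carrier's nose must come to rest against it and its two brass nozzle tips enter the stop's ports
- union_nut: Loose brass nut, 20 mm across, 18 mm high, standing on the station's base plate beside the channel; leave it. Origin: centre of its underside
- nozzle_cap: Loose steel cap, 18 mm across, 20 mm high, standing on the base plate on the other side; leave it. Origin: centre of its underside
- injector: Loose steel injector body standing upright, 32 mm across, 150 mm high, with a black plug on its side; leave it. Origin: centre of its underside
- fluid_bottle: Loose white closed bottle, 60 mm across, 160 mm high; leave it. Origin: centre of its underside
- parts_cup: Loose steel cup, 70 mm across, 60 mm high; leave it. Origin: centre of its underside
- wrench: Loose wrench lying on the bench; leave it
- blue_bin: Loose blue open bin, 120 x 100 x 50 mm; leave it. Origin: centre of its underside
Not all that is in view belongs to the job. Leave any pink look-alike of the carrier alone.

How it is judged:
By the outcome, as a careful person would: the job done as asked, in the order asked, and still so for the second after the job is handed in, with the robot touching nothing.
It also fails if it takes over 38 s, if anything falls off the work surface, if the arm or the gripper's body presses on something with over 40 N, if the wrist force passes 120 N, or if a joint passes its speed limit or range.

## Working session

There is one attempt and no reset: what is moved stays moved. The work goes in short steps, Python scripts to look and compute and a tool call to move; the robot and the scene stay as the last step left them, time stands still between calls to the robot, and variables do not carry over. Pictures are saved under pics/ and viewed, about 8 in all and at most 12, crops included, and the job is handed in when it is done.

Besides the shell and the picture viewer there is one more tool, called after "Call:" as a command line: name --argument value ..., lists and objects as JSON in quotes. arm_command: Moves the arm, as the interface text tells. Its arguments: {"type":"object","properties":{"targets":{"type":"array","items":{"type":"array","items":{"type":"array","items":{"type":"number"}}}},"claw":{"type":"number"},"grip_force":{"type":"number"}},"required":["targets"]}

```bash
mkdir -p pics; cat > h.py <<'E'
import numpy as np, cv2
from rig import env, snapshot, camera_model
def grab(n,tag):
    s=env.state(); p,d=snapshot(n); cv2.imwrite(f'pics/{tag}.png',p[:,:,::-1]); np.savez(f'pics/{tag}.npz',d=d,pos=s['tool_pos'],rot=s['tool_rot']); return p,d
def world(n,tag,px):
    z=np.load(f'pics/{tag}.npz'); d=z['d']; m=camera_model(n); out=[]
    for u,v in px:
        w=d[v-1:v+2,u-1:u+2]; w=w[w>0]; 
        if len(w)==0: out.append([np.nan]*3); continue
        q=np.median(w); c=np.array([(u-m['cx'])/m['fx']*q,(v-m['cy'])/m['fy']*q,q])
        if n=='wrist': M=np.array(m['mount']); t=M[:3,:3]@c+M[:3,3]; out.append(z['rot']@t+z['pos'])
        else: R=cv2.Rodrigues(np.array(m['rvec'],float))[0]; out.append(R.T@(c-np.array(m['tvec']).ravel()))
    return np.round(np.array(out),4)
E
python3 - <<'E'
from h import *
s=env.state();print(s)
grab('top','top0');grab('scene','scene0')
E
```

```text
{'t': 0.0, 'joint_pos': array([ 1.23950173e+00,  4.94205775e-01,  1.34613208e+00,  2.66703690e-05,
        1.30249810e+00, -9.54925536e-02]), 'joint_vel': array([ 0.00179177, -0.00091047, -0.00027489,  0.0002653 , -0.00049109,
        0.0003791 ]), 'joint_efforts': array([-5.83486501e-03, -8.82137632e+01, -3.83875108e+01, -6.40853305e-04,
        1.00678173e-02,  1.13282056e-05]), 'tool_pos': array([0.14588078, 0.60736688, 0.23068589]), 'tool_rot': array([[-9.72325592e-01,  2.33629534e-01, -4.28722336e-04],
       [ 2.33629883e-01,  9.72324902e-01, -1.16732566e-03],
       [ 1.44135654e-04, -1.23518296e-03, -9.99999227e-01]]), 'force': array([-0.00645816, -0.10470848,  0.17773482]), 'moment': array([-0.00394566,  0.00307635,  0.04523032]), 'gripper_width': 0.08534129825707061}
```

View pics/top0.png

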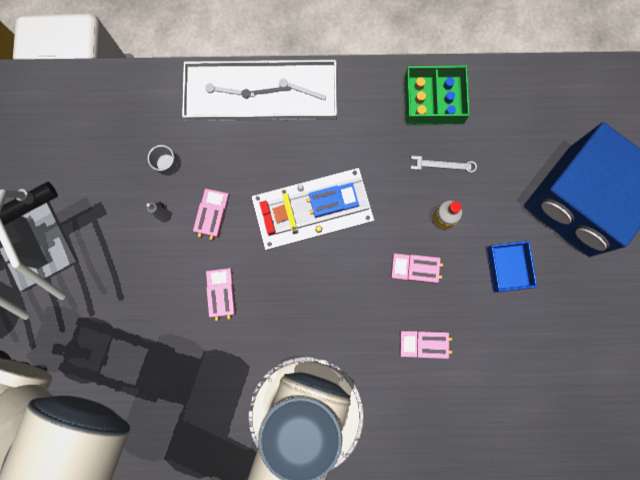

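View pics/scene0.png

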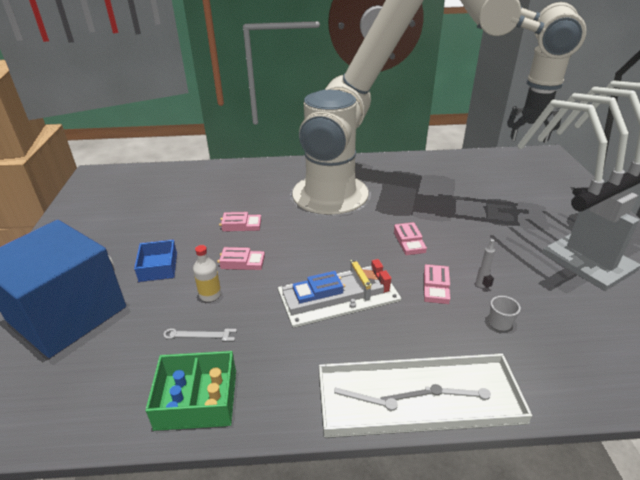

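The top view shows the station at about (313,208). The red stop is on its left at (267,217), the yellow bar at (290,211), the carrier at (333,200) and its white patch at (348,196). Next I'll enlarge that area.

```bash
python3 - <<'E'
from h import *
p=cv2.imread('pics/top0.png')[160:256,245:381]
cv2.imwrite('pics/c0.png',cv2.resize(p,None,fx=5.5,fy=5.5,interpolation=cv2.INTER_CUBIC))
print(world('top','top0',[(313,160),(256,200),(268,245),(371,215),(359,172),(348,196),(330,201),(290,211),(267,217)]))
E
```

```text
[[ 6.719e-01 -2.330e-02  4.000e-04]
 [ 5.585e-01  1.298e-01  1.620e-02]
 [ 4.363e-01  9.720e-02  1.730e-02]
 [ 5.152e-01 -1.772e-01  9.900e-03]
 [ 6.329e-01 -1.474e-01  1.400e-02]
 [ 5.583e-01 -1.150e-01  5.220e-02]
 [ 5.433e-01 -6.770e-02  6.220e-02]
 [ 5.173e-01  3.590e-02  6.610e-02]
 [ 5.066e-01  9.750e-02  4.370e-02]]
```

View pics/c0.png

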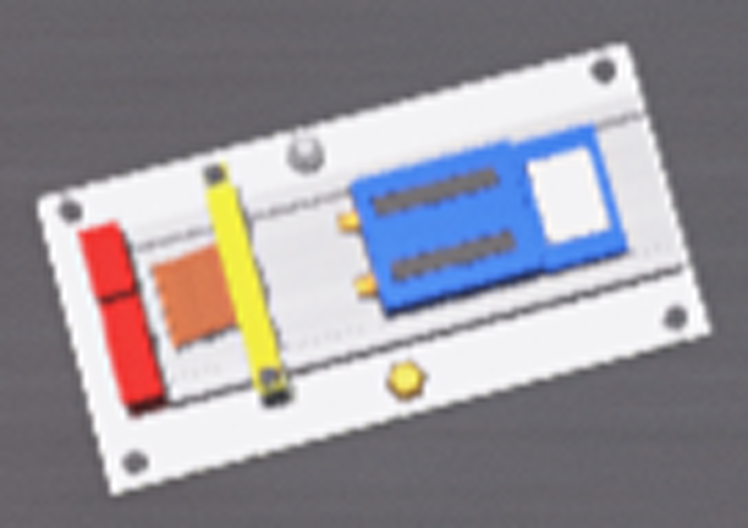

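```bash
cat >> h.py <<'E'
def ray(n,px,z):
    m=camera_model(n); R=cv2.Rodrigues(np.array(m['rvec'],float))[0]; C=-R.T@np.array(m['tvec']).ravel(); o=[]
    for u,v in px:
        r=R.T@np.array([(u-m['cx'])/m['fx'],(v-m['cy'])/m['fy'],1]); o.append(C+r*(z-C[2])/r[2])
    return np.array(o)
def fit(loc,w):
    loc=np.array(loc,float); w=w[:,:2]; a,b=loc.mean(0),w.mean(0)
    U,S,V=np.linalg.svd((loc-a).T@(w-b)); R=V.T@U.T; return R,b-R@a,(loc@R.T+b-R@a-w)*1e3
E
python3 - <<'E'
from h import *
f=lambda P:[(245+(u+.5)/5.5-.5,160+(v+.5)/5.5-.5) for u,v in P]
w=ray('top',f([(38,197),(112,494),(710,332),(628,43)]),.012)
R,t,e=fit([(.15,-.075),(.15,.075),(-.15,.075),(-.15,-.075)],w); print(R,t,e.round(1))
# maybe mirrored check
print(np.linalg.det(R))
if np.linalg.det(R)<0:
    R,t,e=fit([(.15,.075),(.15,-.075),(-.15,-.075),(-.15,.075)][::1],w)
    print('flip',R,t,e.round(1))
print('ang',np.degrees(np.arctan2(R[1,0],R[0,0])))
sh=ray('top',f([(594,127),(627,250)]),.05); nose=ray('top',f([(352,186),(386,313)]),.062)
print('rear,nose local',(sh[:,:2]-t)@R,(nose[:,:2]-t)@R)
bar=ray('top',f([(208,165),(262,390),(228,165),(290,390)]),.066);print('bar',(bar[:,:2]-t)@R)
s=env.state(); T=s['tool_rot']
for lx in(-.085,):
    pass
c=((sh.mean(0)[:2]-t)@R); 
ledge=t+R@np.array([c[0]+.021,0]); print('ledge',ledge)
print('shift/40mm',(T.T@(np.r_[ledge,.12]-s['tool_pos']))/.04)
x=T.T@np.r_[R[:,0],0]; print('spin',np.arctan2(x[1],x[0]))
np.savez('st.npz',R=R,t=t)
E
```

```text
[[-0.24923156 -0.96844392]
 [ 0.96844392 -0.24923156]] [ 0.53627177 -0.02070151] [[-0.7  0.7]
 [ 0.8  0.2]
 [-0.2 -0.8]
 [ 0.1 -0.1]]
1.0
ang 104.43204478829067
rear,nose local [[-0.11819313 -0.02964325]
 [-0.11726095  0.03226421]] [[ 0.00120885 -0.02912611]
 [ 0.00144057  0.0341246 ]]
bar [[ 0.06437923 -0.05576715]
 [ 0.06688841  0.05514258]
 [ 0.05525982 -0.0533005 ]
 [ 0.05426501  0.05855137]]
ledge [ 0.5603792  -0.11437622]
shift/40mm [-14.29126646 -15.1209641    2.78416292]
spin 1.0831228281708971
```

Call:
arm_command --targets '[[[-0.6,-0.63,0,0],[-1.2,-1.26,0,0],[-1.8,-1.9,0,0],[-2.4,-2.5,0,0],[-3,-3.15,0,0],[-3.6,-3.8,0,0],[-4.2,-4.4,0,0],[-4.8,-5.05,0,0]]]' --claw 0

```text
t: 0.77
tool_pos: [0.2858, 0.3647, 0.2309]
tool_rot: [[-0.972, 0.233, -0.0], [0.233, 0.972, -0.001], [0.0, -0.001, -1.0]]
force: [0.1, -0.4, -0.2]
gripper_width: -0.0003
```

Call:
arm_command --targets '[[[-0.6,-0.63,0,0],[-1.2,-1.26,0,0],[-1.8,-1.9,0,0],[-2.4,-2.5,0,0],[-3,-3.15,0,0],[-3.6,-3.8,0,0],[-4.2,-4.4,0,0],[-4.8,-5.05,0,0]]]'

```text
t: 1.43
tool_pos: [0.4258, 0.1219, 0.231]
tool_rot: [[-0.972, 0.233, -0.001], [0.233, 0.972, -0.001], [0.0, -0.001, -1.0]]
force: [0.2, 0.6, 1.3]
gripper_width: 0.0003
```

Call:
arm_command --targets '[[[-0.6,-0.63,0,0.1],[-1.2,-1.26,0,0.2],[-1.8,-1.9,0,0.3],[-2.4,-2.5,0,0.4],[-3,-3.15,0,0.5],[-3.6,-3.8,0,0.6],[-4.2,-4.4,0,0.7],[-4.7,-5.0,0,0.8]]]'

```text
t: 2.1
tool_pos: [0.5628, -0.1184, 0.2309]
tool_rot: [[-0.505, 0.863, -0.001], [0.863, 0.505, -0.001], [-0.001, -0.001, -1.0]]
force: [-0.2, -0.2, -0.4]
gripper_width: -0.0003
```

```bash
cat >> h.py <<'E'
def rel(lx,ly,z):
    q=np.load('st.npz'); R,t=q['R'],q['t']; s=env.state(); T=s['tool_rot']
    l=R.T@(s['tool_pos'][:2]-t); x=T.T@np.r_[R[:,0],0]
    print('t',round(s['t'],2),'local',l.round(4),'z',s['tool_pos'][2].round(4),'F',np.r_[R.T@s['force'][:2],s['force'][2]].round(1),'w',round(s['gripper_width'],4))
    print('shift40',(T.T@(np.r_[t+R@[lx,ly],z]-s['tool_pos'])/.04).round(3),'spin',np.arctan2(x[1],x[0]).round(3),'tilt',T[:,2].round(4))
E
python3 -c "
from h import *
rel(-.098,0,.12)"
```

```text
t 2.1 local [-0.1012 -0.0014] z 0.2309 F [-0.1  0.2 -0.4] w -0.0003
shift40 [ 0.088 -0.008  2.774] spin 0.278 tilt [-6.e-04 -1.e-03 -1.e+00]
```

Next I'll align the tool, go down to z ≈ 0.12, and check with the wrist camera.

Call:
arm_command --targets '[[[0,0,0.4,0.1],[0.05,0,1.0,0.2],[0.09,0,1.6,0.278],[0.09,0,2.2,0.278],[0.09,0,2.6,0.278],[0.09,0,2.77,0.278],[0.09,0,2.77,0.278]]]'

```text
t: 2.68
tool_pos: [0.56, -0.1151, 0.1187]
tool_rot: [[-0.249, 0.968, -0.003], [0.968, 0.249, -0.0], [0.001, -0.003, -1.0]]
force: [-0.3, 0.7, 0.4]
gripper_width: 0.0
```

```bash
python3 -c "
from h import *
rel(-.092,0,.055)
grab('wrist','w1')"
```

```text
t 2.68 local [-0.0973  0.0005] z 0.1187 F [0.7 0.1 0.4] w 0.0
shift40 [0.132 0.019 1.592] spin -0.0 tilt [-0.0035 -0.     -1.    ]
```

View pics/w1.png

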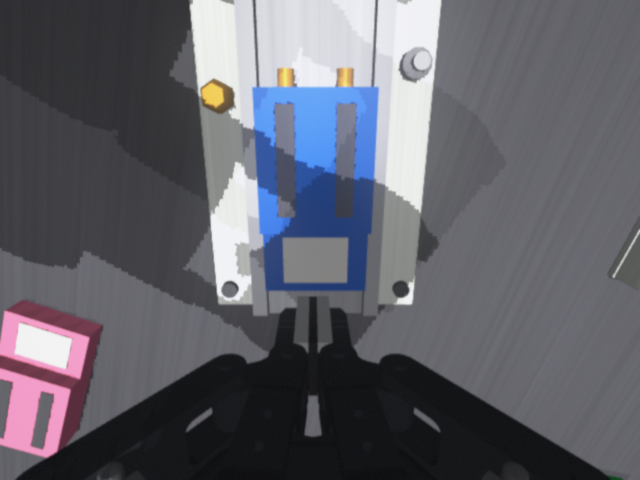

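The carrier is straight ahead, with its shoulder at row ~235, its rear edge at ~291 and the ledge centred at column ~316. The fingers at ~313 are centred on it. I'll check these positions with depth.

```bash
python3 -c "
from h import *
q=np.load('st.npz');R,t=q['R'],q['t']
P=[(316,229),(316,241),(316,286),(316,92),(264,160),(370,160),(272,265),(364,265)]
w=world('wrist','w1',P)
for a,b in zip(P,w): print(a,(R.T@(b[:2]-t)).round(4),b[2])
"
```

```text
(316, 229) [-0.0751 -0.0007] 0.0609
(316, 241) [-0.0862 -0.0008] 0.0497
(316, 286) [-0.1167 -0.0009] 0.0492
(316, 92) [-0.0025 -0.0004] 0.0611
(264, 160) [-0.0364  0.0274] 0.0615
(370, 160) [-0.0364 -0.0295] 0.0612
(272, 265) [-0.1025  0.0268] 0.0487
(364, 265) [-0.1022 -0.0309] 0.0489
```

Call:
arm_command --targets '[[[0.08,0.0,0.5,0],[0.08,0.0,1.0,0],[0.08,0.0,1.4,0],[0.08,0.0,1.6,0],[0.08,0.0,1.6,0]]]'

```text
t: 3.15
tool_pos: [0.5597, -0.1122, 0.0555]
tool_rot: [[-0.249, 0.968, -0.003], [0.968, 0.249, -0.0], [0.0, -0.003, -1.0]]
force: [-0.5, -0.1, 0.4]
gripper_width: -0.0003
```

Call:
arm_command --targets '[[[0,0,0.08,0],[0,0,0.16,0],[0,0,0.22,0],[0,0,0.28,0],[0,0,0.34,0],[0,0,0.38,0],[0,0,0.38,0],[0,0,0.38,0]]]'

```text
t: 3.82
tool_pos: [0.5605, -0.1125, 0.0415]
tool_rot: [[-0.249, 0.968, -0.0], [0.968, 0.249, -0.001], [-0.001, -0.001, -1.0]]
force: [-0.7, 0.0, 11.1]
gripper_width: -0.0004
```

```bash
python3 -c "
from h import *
rel(-.089,0,.038)"
```

```text
t 3.82 local [-0.0949 -0.0006] z 0.0415 F [ 0.2  0.7 11.1] w -0.0004
shift40 [ 0.148 -0.016  0.087] spin 0.0 tilt [-4.e-04 -1.e-03 -1.e+00]
```

Call:
arm_command --targets '[[[0,0,0.04,0],[0,0,0.08,0],[0,0,0.12,0],[0,0,0.15,0],[0,0,0.15,0],[0,0,0.15,0]]]'

```text
t: 4.32
tool_pos: [0.5614, -0.1127, 0.0378]
tool_rot: [[-0.249, 0.968, 0.002], [0.968, 0.249, -0.002], [-0.002, 0.002, -1.0]]
force: [-6.4, 2.1, 32.7]
gripper_width: -0.0002
```

```bash
python3 -c "
from h import *
rel(-.089,0,.038)"
```

```text
t 4.32 local [-0.0953 -0.0014] z 0.0378 F [ 3.6  5.7 32.7] w -0.0002
shift40 [ 0.158 -0.035 -0.006] spin 0.0 tilt [ 0.0022 -0.0018 -1.    ]
```

Call:
arm_command --targets '[[[0.06,0.0,0.045,0],[0.12,-0.02,0.045,0],[0.18,-0.03,0.045,0],[0.26,-0.03,0.045,0],[0.34,-0.03,0.045,0],[0.42,-0.03,0.045,0],[0.5,-0.03,0.045,0]]]'

```text
t: 4.9
tool_pos: [0.5575, -0.0945, 0.0379]
tool_rot: [[-0.249, 0.968, 0.007], [0.968, 0.249, -0.004], [-0.005, 0.006, -1.0]]
force: [1.1, -5.7, 18.7]
gripper_width: -0.0002
```

```bash
python3 -c "
from h import *
rel(.022,0,.038);grab('wrist','w2')"
```

```text
t 4.9 local [-0.0768 -0.0022] z 0.0379 F [-5.8  0.3 18.7] w -0.0002
shift40 [ 2.469 -0.054 -0.015] spin 0.0 tilt [ 0.0074 -0.0037 -1.    ]
```

View pics/w2.png

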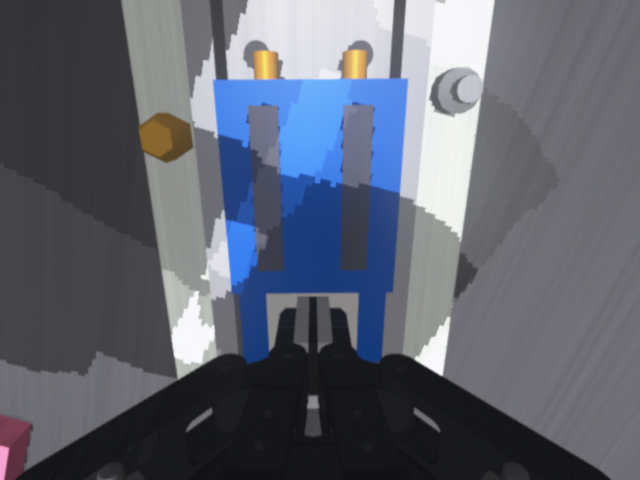

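The fingertips are at row ~297, up against the shoulder at ~293. The nose is at row ~80 and the deck is still bottomed. I'll push on in stages.

Call:
arm_command --targets '[[[0.1,-0.01,0.06,0],[0.22,-0.02,0.06,0],[0.34,-0.03,0.06,0],[0.46,-0.04,0.06,0],[0.58,-0.05,0.06,0],[0.7,-0.05,0.06,0],[0.82,-0.05,0.06,0],[0.94,-0.05,0.06,0]]]'

```text
t: 5.62
tool_pos: [0.5491, -0.0591, 0.0379]
tool_rot: [[-0.25, 0.968, 0.014], [0.968, 0.25, -0.006], [-0.009, 0.012, -1.0]]
force: [1.9, -6.9, 27.2]
gripper_width: -0.0001
```

```bash
python3 -c "
from h import *
rel(.022,0,.038);grab('wrist','w3')
q=np.load('st.npz');R,t=q['R'],q['t']
d=np.load('pics/w3.npz')['d']
for v in range(50,120,5):
    w=world('wrist','w3',[(312,v)])[0]; print(v,(R.T@(w[:2]-t)).round(4),w[2])
"
```

```text
t 5.62 local [-0.0404 -0.0029] z 0.0379 F [-7.2 -0.1 27.2] w -0.0001
shift40 [ 1.56  -0.071 -0.018] spin 0.001 tilt [ 0.0143 -0.0057 -0.9999]
50 [ 0.0602 -0.0018] 0.0656
55 [ 0.0589 -0.0018] 0.0654
60 [ 0.0576 -0.0017] 0.0655
65 [ 0.0563 -0.0018] 0.0652
70 [ 0.0551 -0.0018] 0.0654
75 [ 0.0539 -0.0018] 0.0648
80 [ 0.0562 -0.0022] 0.0191
85 [ 0.0523 -0.0019] 0.0492
90 [ 0.0507 -0.0019] 0.0495
95 [ 0.0493 -0.002 ] 0.0493
100 [ 0.0477 -0.002 ] 0.0491
105 [ 0.0461 -0.002 ] 0.0498
110 [ 0.0445 -0.002 ] 0.0492
115 [ 0.043 -0.002] 0.0496
```

The nose is at x ≈ 52.5 mm and its top at z ≈ 49.5 mm, so it clears the bar edge at 54 mm. I'll keep pushing with the same press.

Call:
arm_command --targets '[[[0.1,-0.02,0.05,0],[0.2,-0.04,0.05,0],[0.3,-0.06,0.05,0],[0.4,-0.08,0.05,0],[0.5,-0.1,0.05,0],[0.6,-0.1,0.05,0],[0.7,-0.1,0.05,0],[0.8,-0.1,0.05,0]]]'

```text
t: 6.33
tool_pos: [0.5399, -0.0292, 0.0379]
tool_rot: [[-0.25, 0.968, 0.021], [0.968, 0.25, -0.007], [-0.012, 0.018, -1.0]]
force: [1.4, -6.7, 27.4]
gripper_width: -0.0
```

```bash
python3 -c "
from h import *
rel(.022,0,.038)"
```

```text
t 6.33 local [-0.0091 -0.0014] z 0.0379 F [-6.8  0.3 27.4] w -0.0
shift40 [ 0.779 -0.035 -0.012] spin 0.001 tilt [ 0.0207 -0.0071 -0.9998]
```

Call:
arm_command --targets '[[[0.08,-0.01,0.05,0],[0.16,-0.02,0.05,0],[0.24,-0.04,0.05,0],[0.32,-0.06,0.05,0],[0.4,-0.06,0.05,0],[0.48,-0.06,0.05,0],[0.56,-0.06,0.05,0],[0.6,-0.06,0.05,0]]]'

```text
t: 7.0
tool_pos: [0.5348, -0.0075, 0.0379]
tool_rot: [[-0.25, 0.968, 0.028], [0.968, 0.25, -0.009], [-0.016, 0.025, -1.0]]
force: [2.4, -8.6, 25.6]
gripper_width: -0.0
```

Call:
arm_command --targets '[[[0.04,0,0.05,0],[0.08,0,0.05,0],[0.12,0,0.05,0],[0.16,0,0.05,0]]]'

```text
t: 7.33
tool_pos: [0.5356, -0.0022, 0.0379]
tool_rot: [[-0.25, 0.968, 0.033], [0.968, 0.251, -0.01], [-0.018, 0.029, -0.999]]
force: [-0.2, -9.0, 25.8]
gripper_width: 0.0002
```

```bash
python3 -c "
from h import *
rel(.022,0,.038);grab('wrist','w4')"
```

```text
t 7.33 local [ 0.0181 -0.0039] z 0.0379 F [-8.7  2.5 25.8] w 0.0002
shift40 [ 0.097 -0.098 -0.008] spin 0.001 tilt [ 0.033  -0.0104 -0.9994]
```

View pics/w4.png

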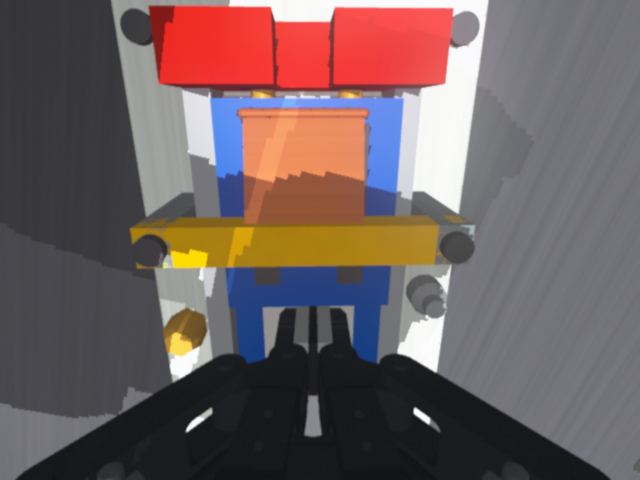

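The tips are entering the ports. A gap of a few mm remains between the nose (row ~97) and the stop (row ~88), so I'll push on gently and watch the force.

Call:
arm_command --targets '[[[0.05,-0.02,0.05,0],[0.1,-0.05,0.05,0],[0.14,-0.08,0.05,0],[0.18,-0.08,0.05,0],[0.22,-0.08,0.05,0]]]'

```text
t: 7.8
tool_pos: [0.5344, 0.0019, 0.038]
tool_rot: [[-0.252, 0.967, 0.042], [0.967, 0.252, -0.016], [-0.026, 0.036, -0.999]]
force: [4.2, -66.3, 16.9]
gripper_width: 0.0004
```

```bash
python3 -c "
from h import *
rel(.022,0,.038)"
```

```text
t 7.8 local [ 0.0223 -0.0038] z 0.038 F [-65.2  12.4  16.9] w 0.0004
shift40 [-0.008 -0.096 -0.003] spin 0.003 tilt [ 0.0415 -0.0158 -0.999 ]
```

65 N at TCP x = 22.3 mm means it is firmly home. I'll ease off the push and lift straight up.

Call:
arm_command --targets '[[[0.03,0,0.03,0],[0.0,0,0.02,0],[0.0,0,0.0,0]]]'

```text
t: 8.05
tool_pos: [0.5358, 0.0013, 0.0391]
tool_rot: [[-0.251, 0.967, 0.045], [0.968, 0.252, -0.016], [-0.027, 0.039, -0.999]]
force: [1.3, -1.2, 6.3]
gripper_width: 0.0
```

Call:
arm_command --targets '[[[0.0,0,-0.05,0],[0.0,0,-0.1,0],[0.0,0,-0.15,0],[0.0,0,-0.22,0],[0.0,0,-0.3,0],[-0.04,0,-0.4,0],[-0.08,0,-0.6,0],[-0.1,0,-0.9,0]]]'

```text
t: 8.72
tool_pos: [0.5348, -0.0021, 0.0753]
tool_rot: [[-0.251, 0.967, 0.043], [0.968, 0.252, -0.016], [-0.026, 0.038, -0.999]]
force: [-0.6, -0.3, 0.1]
gripper_width: -0.0
```

Call:
arm_command --targets '[[[-0.1,0,-0.6,0],[-0.3,0,-1.2,0],[-0.6,0,-1.8,0],[-0.9,0,-2.4,0],[-1.2,0,-3.0,0],[-1.2,0,-3.0,0]]]'

```text
t: 9.22
tool_pos: [0.544, -0.0486, 0.2016]
tool_rot: [[-0.25, 0.967, 0.05], [0.968, 0.251, -0.018], [-0.03, 0.044, -0.999]]
force: [1.2, 0.2, 1.1]
gripper_width: 0.0001
```

```bash
python3 -c "
from h import *
rel(.022,0,.038);grab('wrist','w5');grab('top','top5')
p=cv2.imread('pics/w5.png');c=cv2.imread('pics/top5.png')[150:260,245:381]
cv2.imwrite('pics/c5.png',cv2.resize(c,None,fx=5,fy=5,interpolation=cv2.INTER_CUBIC))"
```

```text
t 9.22 local [-0.029  -0.0005] z 0.2016 F [-0.1 -1.2  1.1] w 0.0001
shift40 [ 1.397 -0.191  4.044] spin 0.002 tilt [ 0.0503 -0.018  -0.9986]
```

View pics/w5.png

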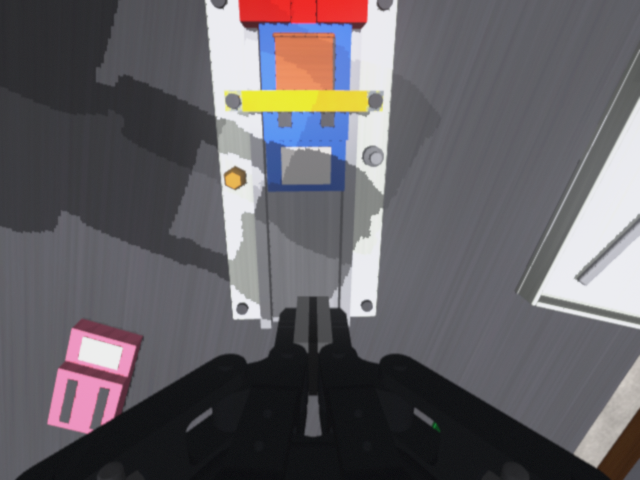

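The nose meets the stop at row ~23 with no gap visible, and the nut and cap are still standing. I'll check this with depth and a closer top crop.

```bash
python3 -c "
from h import *
q=np.load('st.npz');R,t=q['R'],q['t']
for v in list(range(18,34,2))+list(range(136,150,2))+list(range(180,196,2)):
    w=world('wrist','w5',[(264 if v<40 else 305,v)])[0]; print(v,(R.T@(w[:2]-t)).round(4),w[2])
"
```

```text
18 [0.1123 0.0268] 0.0593
20 [0.1114 0.0269] 0.0583
22 [0.111  0.0273] 0.0539
24 [0.11   0.0274] 0.0528
26 [0.1088 0.0274] 0.0534
28 [0.1074 0.0275] 0.0536
30 [0.1064 0.0276] 0.0529
32 [0.1051 0.0276] 0.0533
136 [ 0.0359 -0.0005] 0.0532
138 [ 0.0344 -0.0005] 0.0528
140 [ 0.0319 -0.0007] 0.0411
142 [ 0.0304 -0.0007] 0.0415
144 [ 0.0288 -0.0007] 0.0411
146 [ 0.0273 -0.0007] 0.0417
148 [ 0.0257 -0.0007] 0.0417
180 [ 0.0002 -0.0006] 0.0422
182 [-0.0017 -0.0006] 0.0412
184 [-0.0035 -0.0006] 0.041
186 [-0.0051 -0.0006] 0.041
188 [-0.0068 -0.0006] 0.0409
190 [-0.0085 -0.0005] 0.0409
192 [-0.0143 -0.001 ] 0.0228
194 [-0.0159 -0.001 ] 0.0232
```

View pics/c5.png

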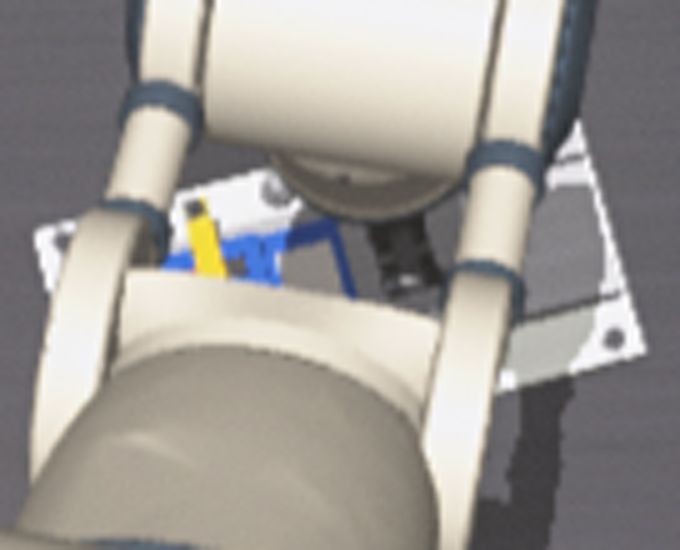

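Shoulder at x ≈ 34 mm, rear edge at ≈ -8 mm, nose flush with the stop. The block top is at z ≈ 53.5 mm, so it bears on the bar with the deck about 8 mm down. Docked, so I'm handing in.

```bash
python3 -c "
from h import *
print(env.state()['force'],env.job_done())"
```

```text
the job is handed in; nothing more can be done
[-0.5430973   0.78464656 -0.42173558] None
```

The carrier is docked and clamped against the red end stop, and the job is handed in. I pressed its ledge down with the shut fingertips until the deck bottomed, at about 33 N. Still pressing, I slid it under the bar and leaf spring until it hit the stop, where the push force rose to about 65 N. I then eased off, lifted clear by about 16 cm and stopped there, at about 9 s on the robot's clock.

**Last checks, from wrist-camera depth:**
- **Position:** the shoulder is at station x ≈ 34 mm and the rear edge at about -8 mm, which match home. No gap shows between the nose and the stop.
- **Clamping:** the block top is at z ≈ 53.5 mm, so it bears on the bar with the deck about 8 mm down.
- **Surroundings:** the nut and cap are still standing on the base plate. I did not measure them or the other loose items again.
- **Robot clear:** the wrist force was about 1 N when I handed in, with the robot touching nothing.

**What went less well:** the tool drifted to about 2.5° of tilt and 4 mm off-centre while pushing, with no visible effect. The arm blocked most of the final top view, so it could not confirm the docking.

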